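Find the soft corner of a rocking instrument plate and shim it

TASK

The aluminium instrument plate rocks: press down on its corners one after another with the closed fingertips until you find the one that dips, then push that corner's steel shim in under the plate until its tab lies flat against the plate's edge, and press down on that same corner once more to show that it is now firm. Only push things, do not pick anything up; leave the other three shims and everything else where they are, and take the hand away at the end.

Things in the scene. Friction and masses are not known exactly. Their poses are not given: they have to be found in the camera images.
- bed: Grey cast bed, 166 (x) x 300 (y) x 20 mm, fixed on the bench; origin: centre of its underside, x away from the robot, y left. It carries the plate; beside it, left and right, the four shims lie on the bed's top face (20 mm above the bench) between guide strips 4 mm high. Lugs 16 mm high at the middle of each plate side keep the plate from sliding (1.5 mm play).
- plate: Bare aluminium plate 150 (x) x 180 (y) x 18 mm, about 1.5 kg, loose on four hidden pads; origin: centre of its underside, 26 mm above the bench (top face 44 mm), axes as the bed's. One pad, hidden and at a different corner each time, is 6 mm low: that corner dips 4 to 5 mm under 3 to 5 N and comes back up when let go. The other corners do not give.
- corner_near_left (a point): Place to press on the plate's near left corner (near = robot side, left = +y): on its top face, 13 mm in from the near or far edge and 14 mm in from the left or right edge.
- corner_near_right (a point): Place to press on the plate's near right corner (near = robot side, left = +y): on its top face, 13 mm in from the near or far edge and 14 mm in from the left or right edge.
- corner_far_left (a point): Place to press on the plate's far left corner (near = robot side, left = +y): on its top face, 13 mm in from the near or far edge and 14 mm in from the left or right edge.
- corner_far_right (a point): Place to press on the plate's far right corner (near = robot side, left = +y): on its top face, 13 mm in from the near or far edge and 14 mm in from the left or right edge.
- shim_near_left: Loose 60 g steel shim of the near left corner: tongue 28 wide, 36 long, 5.2 mm thick, pointing to the bed's -y; at its outer end a tab 28 wide, 4 thick, 26 mm high. Origin: underside, middle of the tab's inner face. Pushed 38 to 48 mm it is home under the corner: tab flat on the plate's left edge, origin 90 mm left of and 55 mm nearer than the plate's. At a firm corner the pad stops it half-way.
- shim_near_right: Loose 60 g steel shim of the near right corner: tongue 28 wide, 36 long, 5.2 mm thick, pointing to the bed's +y; at its outer end a tab 28 wide, 4 thick, 26 mm high. Origin: underside, middle of the tab's inner face. Pushed 38 to 48 mm it is home under the corner: tab flat on the plate's right edge, origin 90 mm right of and 55 mm nearer than the plate's. At a firm corner the pad stops it half-way.
- shim_far_left: Loose 60 g steel shim of the far left corner: tongue 28 wide, 36 long, 5.2 mm thick, pointing to the bed's -y; at its outer end a tab 28 wide, 4 thick, 26 mm high. Origin: underside, middle of the tab's inner face. Pushed 38 to 48 mm it is home under the corner: tab flat on the plate's left edge, origin 90 mm left of and 55 mm farther than the plate's. At a firm corner the pad stops it half-way.
- shim_far_right: Loose 60 g steel shim of the far right corner: tongue 28 wide, 36 long, 5.2 mm thick, pointing to the bed's +y; at its outer end a tab 28 wide, 4 thick, 26 mm high. Origin: underside, middle of the tab's inner face. Pushed 38 to 48 mm it is home under the corner: tab flat on the plate's right edge, origin 90 mm right of and 55 mm farther than the plate's. At a firm corner the pad stops it half-way.
- petri: Covered petri dish, 57 mm across and 6 mm high, standing loose on the middle of the plate; origin at the centre of its underside. Leave alone.
- vial: Small sample vial with a dark cap, 19 mm across and 42 mm high, standing loose on the plate, left of the petri dish; origin at the centre of its underside. Leave alone.
- tip_box: Pipette tip box, 85 x 112 x 76 mm, on the bench at the far left; origin at the centre of its underside. Leave alone.
- reagent: Reagent bottle with a screw cap, 57 mm across, 107 mm high, on the bench at the near left; origin at the centre of its underside. Leave alone.

How it is judged:
On the way, in this order (a step that is already met when the one before it is completed fails the run):
1. the loose corner has been pressed and has dipped by 3 mm or more under the fingers (((contact force between the fingers and plate above 1 N and horizontal distance between the grasp point and corner_near_left below 0.045 m and height (world z) of corner_near_left below 0.041 m) or (contact force between the fingers and plate above 1 N and horizontal distance between the grasp point and corner_near_right below 0.045 m and height (world z) of corner_near_right below 0.041 m) or (contact force between the fingers and plate above 1 N and horizontal distance between the grasp point and corner_far_left below 0.045 m and height (world z) of corner_far_left below 0.041 m) or (contact force between the fingers and plate above 1 N and horizontal distance between the grasp point and corner_far_right below 0.045 m and height (world z) of corner_far_right below 0.041 m))), for 0.05 s.
2. the shim of one corner is home (tab within 3.5 mm of the plate's edge) and the other three are where they were (12 mm) (((y of shim_near_left in the frame of plate below 0.0935 m and x of shim_near_left in the frame of plate between -0.067 and -0.043 m and distance of each of shim_near_right, shim_far_left, shim_far_right from where it was at the start of the episode below 0.012 m) or (y of shim_near_right in the frame of plate above -0.0935 m and x of shim_near_right in the frame of plate between -0.067 and -0.043 m and distance of each of shim_near_left, shim_far_left, shim_far_right from where it was at the start of the episode below 0.012 m) or (y of shim_far_left in the frame of plate below 0.0935 m and x of shim_far_left in the frame of plate between 0.043 and 0.067 m and distance of each of shim_near_left, shim_near_right, shim_far_right from where it was at the start of the episode below 0.012 m) or (y of shim_far_right in the frame of plate above -0.0935 m and x of shim_far_right in the frame of plate between 0.043 and 0.067 m and distance of each of shim_near_left, shim_near_right, shim_far_left from where it was at the start of the episode below 0.012 m))), for 0.1 s.
3. the shimmed corner is pressed with more than 3 N and sinks less than 2 mm (((y of shim_near_left in the frame of plate below 0.0935 m and x of shim_near_left in the frame of plate between -0.067 and -0.043 m and distance of each of shim_near_right, shim_far_left, shim_far_right from where it was at the start of the episode below 0.012 m and contact force between the fingers and plate above 3 N and horizontal distance between the grasp point and corner_near_left below 0.045 m and height (world z) of corner_near_left above 0.042 m) or (y of shim_near_right in the frame of plate above -0.0935 m and x of shim_near_right in the frame of plate between -0.067 and -0.043 m and distance of each of shim_near_left, shim_far_left, shim_far_right from where it was at the start of the episode below 0.012 m and contact force between the fingers and plate above 3 N and horizontal distance between the grasp point and corner_near_right below 0.045 m and height (world z) of corner_near_right above 0.042 m) or (y of shim_far_left in the frame of plate below 0.0935 m and x of shim_far_left in the frame of plate between 0.043 and 0.067 m and distance of each of shim_near_left, shim_near_right, shim_far_right from where it was at the start of the episode below 0.012 m and contact force between the fingers and plate above 3 N and horizontal distance between the grasp point and corner_far_left below 0.045 m and height (world z) of corner_far_left above 0.042 m) or (y of shim_far_right in the frame of plate above -0.0935 m and x of shim_far_right in the frame of plate between 0.043 and 0.067 m and distance of each of shim_near_left, shim_near_right, shim_far_left from where it was at the start of the episode below 0.012 m and contact force between the fingers and plate above 3 N and horizontal distance between the grasp point and corner_far_right below 0.045 m and height (world z) of corner_far_right above 0.042 m))), for 0.1 s.
At the end, for the whole second after the job is handed in: The dipping corner's shim is home (tab within 3.5 mm of the plate's edge, 12 mm sideways), the other shims within 12 mm of their starts; plate level (0.015 rad) and at rest; vial upright, vial and petri dish within 20 mm, tip box and bottle within 30 mm of where they stood (((y of shim_near_left in the frame of plate below 0.0935 m and x of shim_near_left in the frame of plate between -0.067 and -0.043 m and distance of each of shim_near_right, shim_far_left, shim_far_right from where it was at the start of the episode below 0.012 m) or (y of shim_near_right in the frame of plate above -0.0935 m and x of shim_near_right in the frame of plate between -0.067 and -0.043 m and distance of each of shim_near_left, shim_far_left, shim_far_right from where it was at the start of the episode below 0.012 m) or (y of shim_far_left in the frame of plate below 0.0935 m and x of shim_far_left in the frame of plate between 0.043 and 0.067 m and distance of each of shim_near_left, shim_near_right, shim_far_right from where it was at the start of the episode below 0.012 m) or (y of shim_far_right in the frame of plate above -0.0935 m and x of shim_far_right in the frame of plate between 0.043 and 0.067 m and distance of each of shim_near_left, shim_near_right, shim_far_left from where it was at the start of the episode below 0.012 m)) and angle between plate's own z axis and vertical below 0.015 rad and linear speed of plate below 0.01 m/s and angle between vial's own z axis and vertical below 0.2 rad and distance of each of vial, petri from where it was at the start of the episode below 0.02 m and distance of each of tip_box, reagent from where it was at the start of the episode below 0.03 m); the robot touches nothing.
It fails at once if a shim is lifted or tipped up (height (world z) of any of shim_near_left, shim_near_right, shim_far_left, shim_far_right above 0.032 m or angle between any of shim_near_left, shim_near_right, shim_far_left, shim_far_right's own z axis and vertical above 0.35 rad).
It fails at once if the plate is lifted or shoved off its pads (height (world z) of plate above 0.034 m or angle between plate's own z axis and vertical above 0.12 rad or distance of plate from where it was at the start of the episode above 0.012 m).
It fails at once if a second shim is pushed (two shims more than 12 mm from where they began) (distance of each of shim_near_left, shim_near_right from where it was at the start of the episode above 0.012 m or distance of each of shim_near_left, shim_far_left from where it was at the start of the episode above 0.012 m or distance of each of shim_near_left, shim_far_right from where it was at the start of the episode above 0.012 m or distance of each of shim_near_right, shim_far_left from where it was at the start of the episode above 0.012 m or distance of each of shim_near_right, shim_far_right from where it was at the start of the episode above 0.012 m or distance of each of shim_far_left, shim_far_right from where it was at the start of the episode above 0.012 m).
It fails at once if the vial is knocked over or the petri dish shoved (angle between vial's own z axis and vertical above 0.5 rad or distance of any of vial, petri from where it was at the start of the episode above 0.03 m).
It fails at once if a bystander on the bench is shoved (distance of any of tip_box, reagent from where it was at the start of the episode above 0.04 m).
It also fails if it takes over 61 s, if anything falls off the work surface, if the arm or the gripper's body presses on something with over 40 N, if the wrist force passes 120 N, or if a joint passes its speed limit or range.

ROBOT

A 6-joint arm with a two-finger parallel gripper is mounted at the origin on the work surface; the furniture and walls round the work are solid. World frame = base frame: x ahead of the robot, y to its left, z up, the work surface at z = 0. Lengths are in m, angles in rad, forces in N, time in s.
With the tool pointing down it reaches from about 0.35 to 0.85 m from the base axis. Payload 8.1 kg.
Tool frame: the origin (TCP) lies at the centre of the arm's flange, where the gripper is bolted on; the fingertips stand 186 mm ahead of it and the grasp point (between the pads) lies 167 mm ahead of it; z points along the fingers, y is the line along which they close (so a half turn about z gives the same grasp; the last joint's range is limited). The gripper opens to 93 mm and grips with 3 to 60 N. Pads are 15 mm wide; open, the fingers measure 128 mm over their backs; the gripper's body (75 mm by 188 mm) begins 65 mm behind the grasp point.
Start: joints at [-1.196, 0.13, 1.488, -0, 1.523, -0.085], TCP at [0.266, -0.538, 0.405] pointing down, gripper open.
Joint ranges: [-2.96, 2.96], [-0.89, 2.26], [0.02, 2.5], [-1.34, 4.48], [0, 2.73], [-2.66, 2.66]. Speed limits (rad/s): [2.39, 2.39, 2.79, 3.14, 3.14, 3.14].

INTERFACE

Orientations are given as a rotation vector (axis times angle).
In Python, from plant import read_state, read_camera, camera_params, robot gives the robot as it stands.
- The arm moves only by the tool carry_out, never from a script. Its argument "targets" is a list of rows, each an object of numbers: "hand": the opening in per cent of the stroke, from 0 (shut) to 100 (fully open); "x", "y", "z": the shift along the tool's x, y, z in m; "ax", "ay", "az": the turn, a rotation vector about the tool's x, y, z in rad. In form: [{"hand": .., "x": .., "y": .., "z": .., "ax": .., "ay": .., "az": ..}, ...]. A call has 1 to 8 rows; each row is the pose to reach, as a shift and turn from the pose commanded when the call began, along the tool's axes at that moment; what a row does not reach only later rows make up. A row lasts 1/8 s, in which the tool goes at most 62.5 mm and 10.7 degrees, less where a joint would pass 70% of its speed; a pose out of reach is approached as far as the arm can. A call with a gripper value outside its range is refused whole. The fingers move at their own pace and stop on an object; "newtons" is the grip in N (left out, the last holds). Time passes only in rows, so rows that repeat a pose let the fingers close. It gives the time, the measured TCP pose, the force, the opening and the grip force at its end, in the units of the state.
- read_state(): the state, without advancing time (a new reading comes with each control period).
- read_camera(name): name is "scene" or "side" or "wrist"; returns (picture, depth): 384x512x3 uint8, blue, green, red; 384x512 float32, m along the optical axis (not along the pixel's ray), 0 where there is no reading.
- camera_params(name): a dict with "fx", "fy", "cx", "cy" (pixels), "position" and "rotation" of the camera in the world. Camera axes: x right, y up, looking along -z (the intrinsics and any distortion apply to the point x, -y, -z); pixel columns grow to the right and rows downward; lengths in m; the calibration is good to about 2 mm. The wrist camera is an equidistant fisheye: a pixel r from the principal point sees the ray r / f radians off the axis. A picture is of the moment at which its call begins: read the wrist's pose just before it. camera_params takes no time and is no camera call; for the wrist camera it gives the pose at the moment of the call.
- robot.close_job(): hands the job in; it is judged then, once.
The state is a dict: "t": time; "q": joint angles; "dq": joint speeds; "joint_torque": joint torques, N m; "tool_pos": TCP position; "orientation": TCP orientation; "force": force on the tool from outside, world axes, zero at the start; "wrist_torque": the same for the moment, N m; "opening": finger opening in m; "gripper_force": force on a finger pad.
Only numpy, scipy, OpenCV 4.12 (cv2) and the standard library are available. Lean on these libraries where they do the work, as an engineer would, in place of code of your own. Each camera call takes 0.05 s, during which the arm holds its last target. There are 200 camera calls.

## Working session

There is one attempt and no reset: what is moved stays moved. The work goes in short steps, Python scripts to look and compute and a tool call to move; the robot and the scene stay as the last step left them, time stands still between calls to the robot, and variables do not carry over. Pictures are saved under pics/ and viewed, at most 10 in all, crops included, and the job is handed in when it is done.

Besides the shell and the picture viewer there is one more tool, called after "Emit:" by a JSON object that holds its "api" and its "payload", one argument or row to a line. carry_out: Moves the arm, as the interface text tells. Its arguments: {"type":"object","properties":{"targets":{"type":"array","items":{"type":"object","properties":{"hand":{"type":"number"},"x":{"type":"number"},"y":{"type":"number"},"z":{"type":"number"},"ax":{"type":"number"},"ay":{"type":"number"},"az":{"type":"number"}}}},"newtons":{"type":"number"}},"required":["targets"]}

```bash
ls; mkdir -p pics; python3 - <<'E'
from plant import *
import cv2,numpy as np
s=read_state();print({k:np.round(v,3).tolist() for k,v in s.items()})
for n in("scene","side"):
    im,d=read_camera(n);cv2.imwrite(f"pics/{n}0.png",im);np.save(f"{n}_d.npy",d)
    p=camera_params(n);print(n,{k:np.round(v,4).tolist() for k,v in p.items()})
E
```

```text
pics
{'t': 0.0, 'q': [-1.196, 0.131, 1.489, 0.0, 1.523, -0.085], 'dq': [0.0, -0.0, -0.001, 0.0, 0.0, -0.001], 'joint_torque': [-0.0, -55.985, -49.176, 0.077, 0.036, -0.0], 'tool_pos': [0.266, -0.537, 0.404], 'orientation': [-3.057, -0.715, 0.0], 'force': [-0.02, -0.084, -0.854], 'wrist_torque': [0.015, -0.014, 0.019], 'gripper_force': 0.0, 'opening': 0.093}
scene {'fx': 423.0372, 'fy': 423.0372, 'cx': 252.9537, 'cy': 191.6654, 'position': [0.5953, -0.3538, 0.8574], 'rotation': [0.522, 0.0612, 0.2333]}
side {'fx': 430.9045, 'fy': 430.9045, 'cx': 256.1573, 'cy': 188.8035, 'position': [0.8566, 0.4498, 0.9203], 'rotation': [0.2528, 0.6197, 2.2951]}
```

View pics/scene0.png

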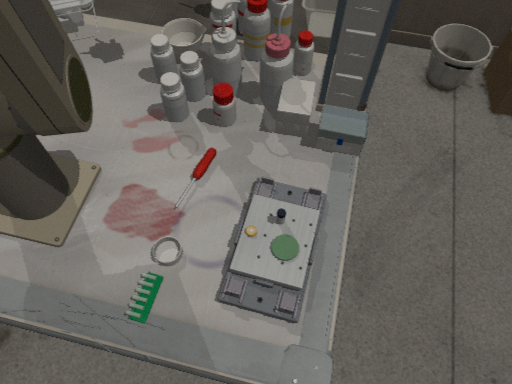

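View pics/side0.png

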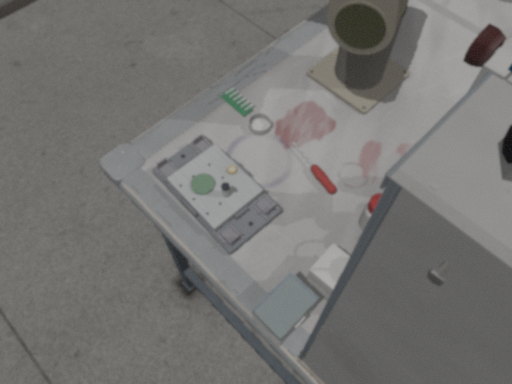

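The scene view shows the bed around (275,245) with the plate as the light quad (242–325, 190–290); the vial is at (281,214) and the dish at (285,247). The side view shows the same parts around (215,190). Next I'll fit the plate and bed from depth.

```bash
cat > h.py <<'E'
import numpy as np,cv2
from scipy.spatial.transform import Rotation as R
from plant import *
def cloud(n,d):
    p=camera_params(n);v,u=np.mgrid[:384,:512]
    P=np.stack([(u-p['cx'])/p['fx']*d,-(v-p['cy'])/p['fy']*d,-d],-1)
    return P@R.from_rotvec(p['rotation']).as_matrix().T+np.array(p['position'])
def ray(n,uv,z):
    p=camera_params(n);uv=np.atleast_2d(uv).astype(float)
    D=np.c_[(uv[:,0]-p['cx'])/p['fx'],-(uv[:,1]-p['cy'])/p['fy'],-np.ones(len(uv))]@R.from_rotvec(p['rotation']).as_matrix().T
    o=np.array(p['position']);return (o+D*((z-o[2])/D[:,2])[:,None])[:,:2]
E
python3 - <<'E'
from h import *
for n,box in(("scene",(215,175,330,320)),("side",(150,130,285,250))):
    d=np.load(n+"_d.npy");P=cloud(n,d);x0,y0,x1,y1=box
    im=cv2.imread(f"pics/{n}0.png")
    C=P[y0:y1,x0:x1].reshape(-1,3);C=C[d[y0:y1,x0:x1].ravel()>0]
    h,e=np.histogram(C[:,2],np.arange(-.01,.1,.004));print(n,dict(zip(np.round(e,3).tolist(),h.tolist())))
    # plate: bright mask
    g=cv2.cvtColor(im,cv2.COLOR_BGR2GRAY);m=np.zeros_like(g);m[y0:y1,x0:x1]=(g[y0:y1,x0:x1]>130)*255
    m&=((P[...,2]>.034)&(P[...,2]<.056)).astype(np.uint8)*255
    m=cv2.morphologyEx(m,cv2.MORPH_OPEN,np.ones((3,3)))
    c=max(cv2.findContours(m,0,2)[0],key=cv2.contourArea)
    r=cv2.minAreaRect((ray(n,cv2.convexHull(c)[:,0],.044)*1000).astype(np.float32));print("plate",r)
    vis=im[y0:y1,x0:x1].copy();cv2.drawContours(vis,[c-[x0,y0]],-1,(0,0,255),1)
    cv2.imwrite(f"pics/{n}_c.png",cv2.resize(vis,None,fx=4,fy=4,interpolation=2))
    # bed outline
    B=((P[...,2]>.012)&(P[...,2]<.09)).astype(np.uint8)*255;M=np.zeros_like(B);M[y0:y1,x0:x1]=B[y0:y1,x0:x1]
    M=cv2.morphologyEx(M,cv2.MORPH_OPEN,np.ones((3,3)))
    c=max(cv2.findContours(M,0,2)[0],key=cv2.contourArea)
    print("bed",cv2.minAreaRect((P[M>0][:,:2]*1000).astype(np.float32)))
E
```

```text
scene {-0.01: 0, -0.006: 501, -0.002: 5002, 0.002: 805, 0.006: 17, 0.01: 44, 0.014: 534, 0.018: 2009, 0.022: 1105, 0.026: 219, 0.03: 159, 0.034: 314, 0.038: 814, 0.042: 4090, 0.046: 630, 0.05: 236, 0.054: 11, 0.058: 7, 0.062: 8, 0.066: 9, 0.07: 7, 0.074: 7, 0.078: 9, 0.082: 42, 0.086: 18, 0.09: 0, 0.094: 0}
plate ((558.8358154296875, 6.88934326171875), (178.474853515625, 147.1141357421875), 87.81634521484375)
bed ((557.0850830078125, 6.972381591796875), (302.320556640625, 169.4145050048828), 88.17869567871094)
side {-0.01: 45, -0.006: 280, -0.002: 4793, 0.002: 2671, 0.006: 84, 0.01: 79, 0.014: 236, 0.018: 1291, 0.022: 898, 0.026: 383, 0.03: 136, 0.034: 244, 0.038: 326, 0.042: 2740, 0.046: 910, 0.05: 305, 0.054: 19, 0.058: 5, 0.062: 9, 0.066: 7, 0.07: 7, 0.074: 4, 0.078: 6, 0.082: 28, 0.086: 24, 0.09: 0, 0.094: 0}
plate ((558.7169189453125, 5.116020202636719), (181.12564086914062, 151.93577575683594), 87.72915649414062)
bed ((558.5399169921875, 6.327789306640625), (301.0779724121094, 169.59217834472656), 87.65017700195312)
```

View pics/scene_c.png

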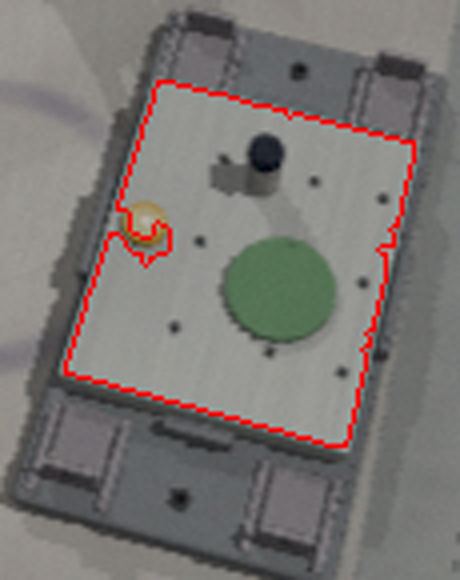

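View pics/side_c.png

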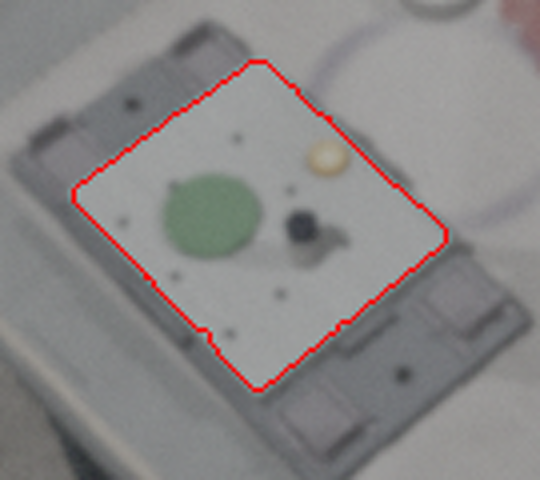

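```bash
cat >> h.py <<'E'
C0=np.array([.5586,.0063]);YAW=np.deg2rad(-2.2)
def w(px,py): c,s=np.cos(YAW),np.sin(YAW);return C0+[c*px-s*py,s*px+c*py]
def delta(px,py,tipz,dyaw=0):
    "shift in tool axes of now to put the tips at bed point, turn about tool z"
    s=read_state();Rt=R.from_rotvec(s['orientation'])
    yaw=YAW+dyaw;G=R.from_matrix(np.array([[np.cos(yaw),np.sin(yaw),0],[np.sin(yaw),-np.cos(yaw),0],[0,0,-1]]))
    t=np.r_[w(px,py),tipz+.186];D=Rt.inv()
    return np.round(D.apply(t-s['tool_pos']),4),np.round((D*G).as_rotvec(),3)
E
python3 - <<'E'
from h import *
print(delta(-.062,-.076,.08))
inv=lambda P:(P-C0)@np.array([[np.cos(YAW),-np.sin(YAW)],[np.sin(YAW),np.cos(YAW)]])
print("vial",inv(ray("scene",[281,211.5],.086)),"gold",inv(ray("scene",[250,231],.046)),"petri",inv(ray("scene",[285,247],.05)))
b="scene";P=cloud(b,np.load("scene_d.npy"))
for nm,(x0,y0,x1,y1) in dict(tab_nl=(258,177,276,186),tab_fl=(305,187,323,196),tab_nr=(222,290,245,300),tab_fr=(272,305,300,316)).items():
    Q=P[y0:y1,x0:x1].reshape(-1,3);Q=Q[(Q[:,2]>.036)&(Q[:,2]<.06)];print(nm,len(Q),inv(np.median(Q[:,:2],0)),np.ptp(Q,0) if len(Q) else 0)
for nm,(u,v) in dict(topbox=(342,130),white=(297,100),bottle=(277,42),red=(223,90)).items():print(nm,P[v,u])
for n in("scene","side"):
    Q=cloud(n,np.load(n+"_d.npy")).reshape(-1,3);Q=Q[(Q[:,2]>.06)&(Q[:,2]<.3)&(Q[:,0]>.4)&(Q[:,0]<.75)&(abs(Q[:,1])<.4)]
    H,ex,ey=np.histogram2d(Q[:,0],Q[:,1],[np.arange(.4,.76,.05),np.arange(-.4,.41,.05)]);print(H.astype(int))
E
```

```text
(array([ 0.4125, -0.3202,  0.1384]), array([-0.002,  0.   ,  0.498]))
vial [[-0.00228147  0.04160998]] gold [[-0.05657928 -0.00028494]] petri [[ 0.0228993  -0.01695191]]
tab_nl 42 [-0.05690897  0.13587875] [0.02656115 0.00628258 0.01128023]
tab_fl 45 [0.05306455 0.13783779] [0.0273355  0.00697122 0.010732  ]
tab_nr 42 [-0.05446243 -0.13458668] [0.02703391 0.00435074 0.01343342]
tab_fr 48 [ 0.0537993  -0.13777563] [0.02664472 0.00508273 0.01250376]
topbox [0.65220135 0.29817847 0.07359017]
white [0.53407052 0.34952601 0.0897914 ]
bottle [0.46408633 0.4247828  0.18550919]
red [0.3578408  0.3248204  0.10484672]
[[  0   0   0   0   0   0   0   0   0   0   0   0   0   0   0  73]
 [  0   0   0   0   0   0   0   0   0   0   0   0   0   0  73 435]
 [  0   0   0   0   0   0   0   0   9   0   0   0   0   0 422 316]
 [  0   0   0   0   0   0   0   0  76  19   0   0   0  15 200 122]
 [  0   0   0   0   0   0   0   0   0   0   0   0   0 175 342 105]
 [  0   0   0   0   0   0   0   0   0   0   0   0   0 170 341 116]
 [  0   0   0   0   0   0   0   0   0   0   0   0   0  25  57  18]]
[[  0   0   0   0   0   0   0   0   0   0   0   0   0   0   0   0]
 [  0   0   0   0   0   0   0   0   0   0   0   0   0   0  68   5]
 [  0   0   0   0   0   0   0   0   1   0   0   0   0   0 454 127]
 [  0   0   0   0   0   0   0   0  37  48   0   0   0   8 306 166]
 [  0   0   0   0   0   0   0   0   0   0   0   0   0 153 632 203]
 [  0   0   0   0   0   0   0   0   0   0   0   0   0 162 661 220]
 [  0   0   0   0   0   0   0   0   0   0   0   0   0  37 146  45]]
```

Emit:
{"api": "carry_out", "payload": {
  "targets": [
    {"hand": 0,"x": 0.05,"y": -0.04,"z": 0,"az": 0.17},
    {"hand": 0,"x": 0.1,"y": -0.08,"z": 0,"az": 0.34},
    {"hand": 0,"x": 0.15,"y": -0.12,"z": 0,"az": 0.498},
    {"hand": 0,"x": 0.2,"y": -0.16,"z": 0,"az": 0.498},
    {"hand": 0,"x": 0.25,"y": -0.2,"z": 0.02,"az": 0.498},
    {"hand": 0,"x": 0.3,"y": -0.24,"z": 0.04,"az": 0.498},
    {"hand": 0,"x": 0.35,"y": -0.28,"z": 0.08,"az": 0.498},
    {"hand": 0,"x": 0.4125,"y": -0.3202,"z": 0.12,"az": 0.498}
  ],
  "newtons": 20
}}

```text
schema error: expected keys hand, x, y, z, ax, ay, az
```

Emit:
{"api": "carry_out", "payload": {
  "targets": [
    {"hand": 0,"z": 0.0},
    {"hand": 0},
    {"hand": 0},
    {"hand": 0}
  ]
}}

```text
schema error: expected keys hand, x, y, z, ax, ay, az
```

```bash
python3 - <<'E'
from h import *
print(delta(-.062,-.076,.046));s=read_state();print(s['tool_pos'],s['force'],s['opening'],s['t'])
E
```

```text
(array([ 0.4125, -0.3201,  0.1724]), array([-0.002,  0.   ,  0.498]))
[ 0.26619971 -0.5374734   0.40376985] [-0.15518288  0.19764805 -0.2394119 ] 0.09318206418640888 0.1
```

All keys are required.

Emit:
{"api": "carry_out", "payload": {
  "targets": [
    {"hand": 0,"x": 0.05,"y": -0.04,"z": 0,"ax": 0,"ay": 0,"az": 0.17},
    {"hand": 0,"x": 0.1,"y": -0.08,"z": 0,"ax": 0,"ay": 0,"az": 0.34},
    {"hand": 0,"x": 0.15,"y": -0.12,"z": 0,"ax": 0,"ay": 0,"az": 0.498},
    {"hand": 0,"x": 0.2,"y": -0.16,"z": 0,"ax": 0,"ay": 0,"az": 0.498},
    {"hand": 0,"x": 0.25,"y": -0.2,"z": 0.02,"ax": 0,"ay": 0,"az": 0.498},
    {"hand": 0,"x": 0.3,"y": -0.24,"z": 0.04,"ax": 0,"ay": 0,"az": 0.498},
    {"hand": 0,"x": 0.35,"y": -0.28,"z": 0.08,"ax": 0,"ay": 0,"az": 0.498},
    {"hand": 0,"x": 0.4125,"y": -0.3202,"z": 0.12,"ax": 0,"ay": 0,"az": 0.498}
  ],
  "newtons": 20
}}

```text
t: 1.1
tool_pos: [0.4728, -0.1036, 0.3076]
orientation: [3.141, -0.06, 0.001]
force: [0.2, 0.4, 0.1]
opening: 0.0172
gripper_force: 0.0
```

Emit:
{"api": "carry_out", "payload": {
  "targets": [
    {"hand": 0,"x": 0,"y": 0,"z": 0,"ax": 0,"ay": 0,"az": 0},
    {"hand": 0,"x": 0,"y": 0,"z": 0,"ax": 0,"ay": 0,"az": 0},
    {"hand": 0,"x": 0,"y": 0,"z": 0,"ax": 0,"ay": 0,"az": 0},
    {"hand": 0,"x": 0,"y": 0,"z": 0,"ax": 0,"ay": 0,"az": 0}
  ]
}}

```text
t: 1.6
tool_pos: [0.4724, -0.1066, 0.3092]
orientation: [3.14, -0.063, 0.002]
force: [-0.5, -0.2, -0.5]
opening: 0.0005
gripper_force: 0.0
```

```bash
python3 - <<'E'
from h import *
print(delta(-.062,-.076,.046));s=read_state();print(s['tool_pos'],s['force'],s['opening'],s['t'])
E
```

```text
(array([ 0.0196, -0.0402,  0.0772]), array([ 0.001, -0.001, -0.002]))
[ 0.47244661 -0.10661196  0.3092271 ] [-0.5341213  -0.16681068 -0.49903981] 0.0005463788787886967 1.6
```

Emit:
{"api": "carry_out", "payload": {
  "targets": [
    {"hand": 0,"x": 0.0196,"y": -0.0402,"z": 0.03,"ax": 0,"ay": 0,"az": 0},
    {"hand": 0,"x": 0.0196,"y": -0.0402,"z": 0.06,"ax": 0,"ay": 0,"az": 0},
    {"hand": 0,"x": 0.0196,"y": -0.0402,"z": 0.074,"ax": 0,"ay": 0,"az": 0},
    {"hand": 0,"x": 0.0196,"y": -0.0402,"z": 0.076,"ax": 0,"ay": 0,"az": 0},
    {"hand": 0,"x": 0.0196,"y": -0.0402,"z": 0.076,"ax": 0,"ay": 0,"az": 0}
  ]
}}

```text
t: 2.22
tool_pos: [0.494, -0.0667, 0.2335]
orientation: [3.141, -0.061, 0.002]
force: [0.1, 0.0, 1.2]
opening: 0.0005
gripper_force: 0.0
```

Emit:
{"api": "carry_out", "payload": {
  "targets": [
    {"hand": 0,"x": 0,"y": 0,"z": 0.002,"ax": 0,"ay": 0,"az": 0},
    {"hand": 0,"x": 0,"y": 0,"z": 0.003,"ax": 0,"ay": 0,"az": 0},
    {"hand": 0,"x": 0,"y": 0,"z": 0.003,"ax": 0,"ay": 0,"az": 0}
  ]
}}

```text
t: 2.6
tool_pos: [0.494, -0.0663, 0.2304]
orientation: [3.14, -0.06, 0.002]
force: [-1.4, -0.1, 6.1]
opening: 0.0003
gripper_force: 2.7
```

Emit:
{"api": "carry_out", "payload": {
  "targets": [
    {"hand": 0,"x": 0,"y": 0,"z": 0.001,"ax": 0,"ay": 0,"az": 0},
    {"hand": 0,"x": 0,"y": 0,"z": 0.001,"ax": 0,"ay": 0,"az": 0}
  ]
}}

```text
t: 2.85
tool_pos: [0.4941, -0.0663, 0.2303]
orientation: [3.14, -0.06, 0.002]
force: [-6.8, 0.5, 14.8]
opening: 0.0005
gripper_force: 7.7
```

Near right is firm (15 N, no give). I'll go to far right next.

Emit:
{"api": "carry_out", "payload": {
  "targets": [
    {"hand": 0,"x": 0,"y": 0,"z": -0.025,"ax": 0,"ay": 0,"az": 0},
    {"hand": 0,"x": 0.05,"y": 0,"z": -0.025,"ax": 0,"ay": 0,"az": 0},
    {"hand": 0,"x": 0.1,"y": 0,"z": -0.025,"ax": 0,"ay": 0,"az": 0},
    {"hand": 0,"x": 0.124,"y": 0,"z": -0.025,"ax": 0,"ay": 0,"az": 0},
    {"hand": 0,"x": 0.124,"y": 0,"z": -0.012,"ax": 0,"ay": 0,"az": 0},
    {"hand": 0,"x": 0.124,"y": 0,"z": -0.005,"ax": 0,"ay": 0,"az": 0},
    {"hand": 0,"x": 0.124,"y": 0,"z": -0.004,"ax": 0,"ay": 0,"az": 0}
  ]
}}

```text
t: 3.72
tool_pos: [0.6161, -0.0706, 0.2309]
orientation: [-3.141, 0.06, 0.005]
force: [-0.0, 0.2, 0.7]
opening: 0.0002
gripper_force: 0.0
```

Emit:
{"api": "carry_out", "payload": {
  "targets": [
    {"hand": 0,"x": 0,"y": 0,"z": 0.002,"ax": 0,"ay": 0,"az": 0},
    {"hand": 0,"x": 0,"y": 0,"z": 0.003,"ax": 0,"ay": 0,"az": 0},
    {"hand": 0,"x": 0,"y": 0,"z": 0.003,"ax": 0,"ay": 0,"az": 0}
  ]
}}

```text
t: 4.1
tool_pos: [0.6174, -0.0708, 0.2298]
orientation: [3.141, -0.06, 0.0]
force: [-1.8, -0.5, 1.9]
opening: 0.0001
gripper_force: 1.1
```

Emit:
{"api": "carry_out", "payload": {
  "targets": [
    {"hand": 0,"x": 0,"y": 0,"z": 0.001,"ax": 0,"ay": 0,"az": 0},
    {"hand": 0,"x": 0,"y": 0,"z": 0.001,"ax": 0,"ay": 0,"az": 0}
  ]
}}

```text
t: 4.35
tool_pos: [0.6177, -0.0709, 0.2287]
orientation: [3.141, -0.06, 0.001]
force: [-2.0, -1.7, 2.6]
opening: 0.0004
gripper_force: 1.5
```

Emit:
{"api": "carry_out", "payload": {
  "targets": [
    {"hand": 0,"x": 0,"y": 0,"z": 0.001,"ax": 0,"ay": 0,"az": 0},
    {"hand": 0,"x": 0,"y": 0,"z": 0.002,"ax": 0,"ay": 0,"az": 0},
    {"hand": 0,"x": 0,"y": 0,"z": 0.002,"ax": 0,"ay": 0,"az": 0}
  ]
}}

```text
t: 4.72
tool_pos: [0.6178, -0.071, 0.2267]
orientation: [3.14, -0.06, 0.001]
force: [-0.8, -2.9, 3.0]
opening: 0.0004
gripper_force: 1.9
```

Emit:
{"api": "carry_out", "payload": {
  "targets": [
    {"hand": 0,"x": 0,"y": 0,"z": 0.001,"ax": 0,"ay": 0,"az": 0},
    {"hand": 0,"x": 0,"y": 0,"z": 0.001,"ax": 0,"ay": 0,"az": 0}
  ]
}}

```text
t: 4.97
tool_pos: [0.6179, -0.071, 0.2258]
orientation: [3.141, -0.06, 0.002]
force: [1.4, -3.8, 4.3]
opening: 0.0003
gripper_force: 2.4
```

Emit:
{"api": "carry_out", "payload": {
  "targets": [
    {"hand": 0,"x": 0,"y": 0,"z": 0.001,"ax": 0,"ay": 0,"az": 0},
    {"hand": 0,"x": 0,"y": 0,"z": 0.001,"ax": 0,"ay": 0,"az": 0}
  ]
}}

```text
t: 5.22
tool_pos: [0.6179, -0.071, 0.2256]
orientation: [3.14, -0.06, 0.002]
force: [-1.8, -2.9, 10.1]
opening: 0.0006
gripper_force: 5.1
```

Emit:
{"api": "carry_out", "payload": {
  "targets": [
    {"hand": 0,"x": 0,"y": 0,"z": -0.04,"ax": 0,"ay": 0,"az": 0},
    {"hand": 0,"x": 0,"y": 0.05,"z": -0.05,"ax": 0,"ay": 0,"az": 0},
    {"hand": 0,"x": 0,"y": 0.1,"z": -0.05,"ax": 0,"ay": 0,"az": 0},
    {"hand": 0,"x": 0,"y": 0.13,"z": -0.05,"ax": 0,"ay": 0,"az": 0},
    {"hand": 0,"x": 0,"y": 0.13,"z": -0.05,"ax": 0,"ay": 0,"az": 0}
  ]
}}

```text
t: 5.85
tool_pos: [0.6119, -0.2023, 0.2734]
orientation: [-3.14, 0.064, 0.002]
force: [-0.7, 0.1, -0.2]
opening: 0.0003
gripper_force: 0.0
```

```bash
python3 - <<'E'
from h import *
print(delta(.055,-.172,.028));s=read_state();print(s['tool_pos'],s['force'],s['t'])
im,d=read_camera("scene");cv2.imwrite("pics/s1.png",im);cv2.imwrite("pics/s1c.png",cv2.resize(im[175:335,200:360],None,fx=3.5,fy=3.5,interpolation=2))
E
```

```text
(array([-0.0063, -0.0343,  0.0594]), array([-0.001,  0.001, -0.003]))
[ 0.61193206 -0.20227336  0.27339407] [-0.73453015  0.11559177 -0.16304872] 5.85
```

View pics/s1c.png

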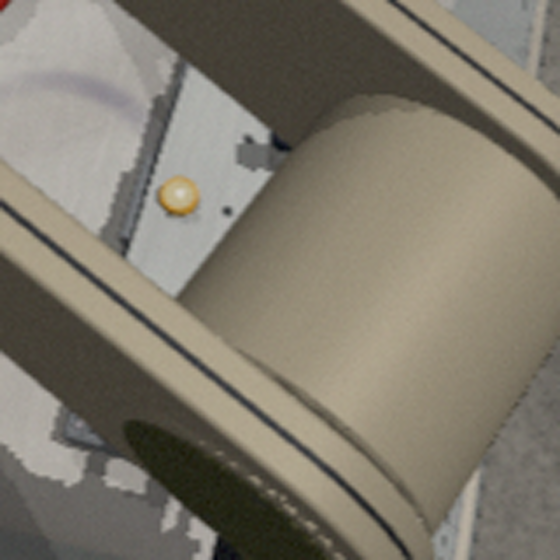

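Emit:
{"api": "carry_out", "payload": {
  "targets": [
    {"hand": 0,"x": -0.0065,"y": 0,"z": 0.03,"ax": 0,"ay": 0,"az": 0},
    {"hand": 0,"x": -0.0065,"y": -0.01,"z": 0.055,"ax": 0,"ay": 0,"az": 0},
    {"hand": 0,"x": -0.0065,"y": -0.034,"z": 0.06,"ax": 0,"ay": 0,"az": 0},
    {"hand": 0,"x": -0.0065,"y": -0.034,"z": 0.06,"ax": 0,"ay": 0,"az": 0},
    {"hand": 0,"x": -0.0065,"y": -0.034,"z": 0.06,"ax": 0,"ay": 0,"az": 0}
  ]
}}

```text
t: 6.52
tool_pos: [0.6081, -0.1655, 0.2157]
orientation: [3.14, -0.057, 0.003]
force: [0.1, -0.1, 1.3]
opening: 0.0004
gripper_force: 0.0
```

```bash
python3 - <<'E'
from h import *
print(delta(.0545,-.1116,.027));s=read_state();print(s['tool_pos'],s['force'],s['t'])
im,d=read_camera("wrist");cv2.imwrite("pics/w1.png",im)
E
```

```text
(array([-0.0015, -0.0582,  0.0027]), array([ 0.001, -0.002,  0.002]))
[ 0.60812858 -0.16548997  0.21574801] [ 0.09862266 -0.07462475  1.32543477] 6.525
```

View pics/w1.png

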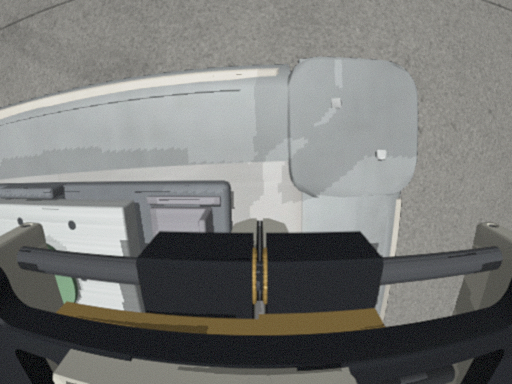

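Emit:
{"api": "carry_out", "payload": {
  "targets": [
    {"hand": 0,"x": -0.001,"y": -0.005,"z": 0.002,"ax": 0,"ay": 0,"az": 0},
    {"hand": 0,"x": -0.001,"y": -0.01,"z": 0.002,"ax": 0,"ay": 0,"az": 0},
    {"hand": 0,"x": -0.001,"y": -0.015,"z": 0.002,"ax": 0,"ay": 0,"az": 0},
    {"hand": 0,"x": -0.001,"y": -0.02,"z": 0.002,"ax": 0,"ay": 0,"az": 0},
    {"hand": 0,"x": -0.001,"y": -0.024,"z": 0.002,"ax": 0,"ay": 0,"az": 0},
    {"hand": 0,"x": -0.001,"y": -0.028,"z": 0.002,"ax": 0,"ay": 0,"az": 0}
  ]
}}

```text
t: 7.32
tool_pos: [0.6075, -0.1382, 0.2125]
orientation: [3.141, -0.06, 0.0]
force: [-0.8, -0.2, -0.7]
opening: 0.0003
gripper_force: 0.3
```

Emit:
{"api": "carry_out", "payload": {
  "targets": [
    {"hand": 0,"x": 0,"y": -0.004,"z": 0,"ax": 0,"ay": 0,"az": 0},
    {"hand": 0,"x": 0,"y": -0.008,"z": 0,"ax": 0,"ay": 0,"az": 0},
    {"hand": 0,"x": 0,"y": -0.012,"z": 0,"ax": 0,"ay": 0,"az": 0},
    {"hand": 0,"x": 0,"y": -0.016,"z": 0,"ax": 0,"ay": 0,"az": 0},
    {"hand": 0,"x": 0,"y": -0.02,"z": 0,"ax": 0,"ay": 0,"az": 0},
    {"hand": 0,"x": 0,"y": -0.02,"z": 0,"ax": 0,"ay": 0,"az": 0}
  ]
}}

```text
t: 8.07
tool_pos: [0.6082, -0.118, 0.2124]
orientation: [-3.141, 0.059, 0.0]
force: [0.2, -0.3, 0.0]
opening: 0.0005
gripper_force: 0.0
```

```bash
python3 - <<'E'
from h import *
print(delta(.0545,-.1116,.027));s=read_state();print(s['tool_pos'],s['force'],s['t'])
E
```

```text
(array([ 0.0002, -0.0107, -0.0006]), array([-0.   ,  0.   ,  0.001]))
[ 0.608217   -0.11803752  0.21236753] [ 0.19936541 -0.28577033  0.03711319] 8.075
```

Emit:
{"api": "carry_out", "payload": {
  "targets": [
    {"hand": 0,"x": 0,"y": -0.003,"z": 0,"ax": 0,"ay": 0,"az": 0},
    {"hand": 0,"x": 0,"y": -0.006,"z": 0,"ax": 0,"ay": 0,"az": 0},
    {"hand": 0,"x": 0,"y": -0.008,"z": 0,"ax": 0,"ay": 0,"az": 0},
    {"hand": 0,"x": 0,"y": -0.008,"z": 0,"ax": 0,"ay": 0,"az": 0}
  ]
}}

```text
t: 8.57
tool_pos: [0.6085, -0.1102, 0.2123]
orientation: [-3.141, 0.06, 0.0]
force: [-0.2, 0.3, 0.1]
opening: 0.0006
gripper_force: 0.0
```

Emit:
{"api": "carry_out", "payload": {
  "targets": [
    {"hand": 0,"x": 0,"y": -0.001,"z": 0,"ax": 0,"ay": 0,"az": 0},
    {"hand": 0,"x": 0,"y": -0.002,"z": 0,"ax": 0,"ay": 0,"az": 0},
    {"hand": 0,"x": 0,"y": -0.002,"z": 0,"ax": 0,"ay": 0,"az": 0}
  ]
}}

```text
t: 8.95
tool_pos: [0.6086, -0.1084, 0.2124]
orientation: [-3.141, 0.06, 0.0]
force: [-0.6, 0.4, -0.4]
opening: 0.0007
gripper_force: 0.0
```

Emit:
{"api": "carry_out", "payload": {
  "targets": [
    {"hand": 0,"x": 0,"y": -0.001,"z": 0,"ax": 0,"ay": 0,"az": 0},
    {"hand": 0,"x": 0,"y": -0.001,"z": 0,"ax": 0,"ay": 0,"az": 0},
    {"hand": 0,"x": 0,"y": -0.001,"z": 0,"ax": 0,"ay": 0,"az": 0}
  ]
}}

```text
t: 9.32
tool_pos: [0.6086, -0.1074, 0.2124]
orientation: [-3.141, 0.06, -0.0]
force: [0.0, 0.6, -0.3]
opening: 0.0005
gripper_force: 0.0
```

Emit:
{"api": "carry_out", "payload": {
  "targets": [
    {"hand": 0,"x": 0,"y": -0.001,"z": 0,"ax": 0,"ay": 0,"az": 0},
    {"hand": 0,"x": 0,"y": -0.002,"z": 0,"ax": 0,"ay": 0,"az": 0},
    {"hand": 0,"x": 0,"y": -0.002,"z": 0,"ax": 0,"ay": 0,"az": 0}
  ]
}}

```text
t: 9.7
tool_pos: [0.6087, -0.1059, 0.2124]
orientation: [3.14, -0.06, 0.0]
force: [-0.7, -5.2, -0.4]
opening: 0.0006
gripper_force: 2.2
```

```bash
python3 - <<'E'
from h import *
print(delta(.0545,-.1116,.027));s=read_state();print(s['tool_pos'],s['force'],s['t'])
im,d=read_camera("side");cv2.imwrite("pics/s2c.png",cv2.resize(im[120:260,140:300],None,fx=4,fy=4,interpolation=2))
im,d=read_camera("wrist");cv2.imwrite("pics/w2.png",im)
E
```

```text
(array([ 0.0001,  0.0014, -0.0006]), array([ 0.001, -0.   ,  0.   ]))
[ 0.6086879  -0.10587455  0.21243201] [-0.66175087 -5.23724452 -0.39435308] 9.7
```

View pics/s2c.png

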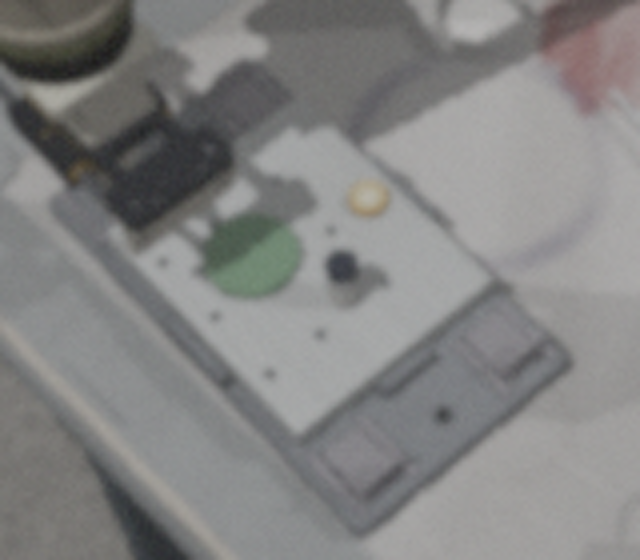

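View pics/w2.png

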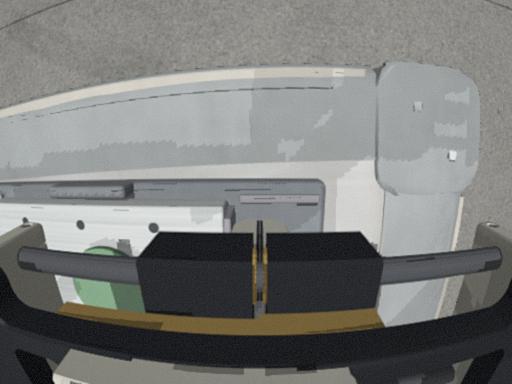

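The wrist view shows the tab flush at the plate edge near (230,218). The 5 N resistance came at the expected home position. I'll push slightly more, back off, then press the corner.

Emit:
{"api": "carry_out", "payload": {
  "targets": [
    {"hand": 0,"x": 0,"y": -0.001,"z": 0,"ax": 0,"ay": 0,"az": 0},
    {"hand": 0,"x": 0,"y": -0.001,"z": 0,"ax": 0,"ay": 0,"az": 0}
  ]
}}

```text
t: 10.05
tool_pos: [0.6088, -0.1053, 0.2125]
orientation: [3.139, -0.061, 0.001]
force: [-0.3, -8.9, -1.9]
opening: 0.0008
gripper_force: 4.0
```

Emit:
{"api": "carry_out", "payload": {
  "targets": [
    {"hand": 0,"x": 0,"y": 0.01,"z": 0,"ax": 0,"ay": 0,"az": 0},
    {"hand": 0,"x": 0,"y": 0.03,"z": 0,"ax": 0,"ay": 0,"az": 0},
    {"hand": 0,"x": 0,"y": 0.04,"z": -0.02,"ax": 0,"ay": 0,"az": 0},
    {"hand": 0,"x": 0,"y": 0.04,"z": -0.06,"ax": 0,"ay": 0,"az": 0},
    {"hand": 0,"x": 0.008,"y": 0,"z": -0.06,"ax": 0,"ay": 0,"az": 0},
    {"hand": 0,"x": 0.008,"y": -0.034,"z": -0.06,"ax": 0,"ay": 0,"az": 0},
    {"hand": 0,"x": 0.008,"y": -0.034,"z": -0.04,"ax": 0,"ay": 0,"az": 0},
    {"hand": 0,"x": 0.008,"y": -0.034,"z": -0.04,"ax": 0,"ay": 0,"az": 0}
  ]
}}

```text
t: 11.05
tool_pos: [0.6172, -0.0713, 0.2508]
orientation: [-3.141, 0.06, 0.005]
force: [0.2, 0.7, 0.1]
opening: 0.0003
gripper_force: 0.0
```

```bash
python3 - <<'E'
from h import *
print(delta(.062,-.076,.046));s=read_state();print(s['tool_pos'],s['force'],s['t'])
E
```

```text
(array([0.0006, 0.0007, 0.0188]), array([-0.   ,  0.003,  0.   ]))
[ 0.61715365 -0.07126296  0.25078938] [0.1966748  0.74492455 0.07389735] 11.05
```

Emit:
{"api": "carry_out", "payload": {
  "targets": [
    {"hand": 0,"x": 0,"y": 0,"z": 0.014,"ax": 0,"ay": 0,"az": 0},
    {"hand": 0,"x": 0,"y": 0,"z": 0.018,"ax": 0,"ay": 0,"az": 0},
    {"hand": 0,"x": 0,"y": 0,"z": 0.02,"ax": 0,"ay": 0,"az": 0},
    {"hand": 0,"x": 0,"y": 0,"z": 0.021,"ax": 0,"ay": 0,"az": 0},
    {"hand": 0,"x": 0,"y": 0,"z": 0.021,"ax": 0,"ay": 0,"az": 0}
  ]
}}

```text
t: 11.68
tool_pos: [0.6182, -0.0708, 0.2317]
orientation: [3.141, -0.06, 0.001]
force: [-0.1, 1.0, 0.4]
opening: 0.0005
gripper_force: 0.0
```

Emit:
{"api": "carry_out", "payload": {
  "targets": [
    {"hand": 0,"x": 0,"y": 0,"z": 0.001,"ax": 0,"ay": 0,"az": 0},
    {"hand": 0,"x": 0,"y": 0,"z": 0.001,"ax": 0,"ay": 0,"az": 0},
    {"hand": 0,"x": 0,"y": 0,"z": 0.001,"ax": 0,"ay": 0,"az": 0}
  ]
}}

```text
t: 12.05
tool_pos: [0.6181, -0.0708, 0.2305]
orientation: [3.141, -0.06, 0.0]
force: [-0.3, 0.2, -0.1]
opening: 0.0001
gripper_force: 0.0
```

Emit:
{"api": "carry_out", "payload": {
  "targets": [
    {"hand": 0,"x": 0,"y": 0,"z": 0.001,"ax": 0,"ay": 0,"az": 0},
    {"hand": 0,"x": 0,"y": 0,"z": 0.001,"ax": 0,"ay": 0,"az": 0},
    {"hand": 0,"x": 0,"y": 0,"z": 0.001,"ax": 0,"ay": 0,"az": 0}
  ]
}}

```text
t: 12.42
tool_pos: [0.6182, -0.0708, 0.2297]
orientation: [3.141, -0.06, 0.001]
force: [-0.1, -0.2, 3.8]
opening: 0.0003
gripper_force: 1.8
```

Emit:
{"api": "carry_out", "payload": {
  "targets": [
    {"hand": 0,"x": 0,"y": 0,"z": 0.001,"ax": 0,"ay": 0,"az": 0},
    {"hand": 0,"x": 0,"y": 0,"z": 0.001,"ax": 0,"ay": 0,"az": 0},
    {"hand": 0,"x": 0,"y": 0,"z": 0.001,"ax": 0,"ay": 0,"az": 0}
  ]
}}

```text
t: 12.8
tool_pos: [0.6182, -0.0708, 0.2296]
orientation: [3.141, -0.06, 0.001]
force: [-4.4, 0.8, 10.4]
opening: 0.0007
gripper_force: 5.3
```

Emit:
{"api": "carry_out", "payload": {
  "targets": [
    {"hand": 0,"x": 0,"y": 0,"z": 0.001,"ax": 0,"ay": 0,"az": 0},
    {"hand": 0,"x": 0,"y": 0,"z": 0.001,"ax": 0,"ay": 0,"az": 0},
    {"hand": 0,"x": 0,"y": 0,"z": 0.001,"ax": 0,"ay": 0,"az": 0}
  ]
}}

```text
t: 13.18
tool_pos: [0.6183, -0.0708, 0.2296]
orientation: [3.141, -0.06, 0.001]
force: [-8.4, 1.7, 17.1]
opening: 0.0005
gripper_force: 8.8
```

Firm now: 17 N at about the same height. I'll lift the hand straight up and clear it toward the start side, then check.

Emit:
{"api": "carry_out", "payload": {
  "targets": [
    {"hand": 0,"x": 0,"y": 0,"z": -0.03,"ax": 0,"ay": 0,"az": 0},
    {"hand": 0,"x": 0,"y": 0,"z": -0.08,"ax": 0,"ay": 0,"az": 0},
    {"hand": 0,"x": 0,"y": 0.05,"z": -0.12,"ax": 0,"ay": 0,"az": 0},
    {"hand": 0,"x": -0.04,"y": 0.1,"z": -0.15,"ax": 0,"ay": 0,"az": 0},
    {"hand": 0,"x": -0.08,"y": 0.14,"z": -0.15,"ax": 0,"ay": 0,"az": 0},
    {"hand": 0,"x": -0.12,"y": 0.18,"z": -0.15,"ax": 0,"ay": 0,"az": 0},
    {"hand": 0,"x": -0.16,"y": 0.22,"z": -0.15,"ax": 0,"ay": 0,"az": 0},
    {"hand": 0,"x": -0.2,"y": 0.26,"z": -0.15,"ax": 0,"ay": 0,"az": 0}
  ]
}}

```text
t: 14.18
tool_pos: [0.4067, -0.3239, 0.3772]
orientation: [3.141, -0.06, 0.0]
force: [0.1, -0.9, 0.5]
opening: 0.0007
gripper_force: 0.0
```

Emit:
{"api": "carry_out", "payload": {
  "targets": [
    {"hand": 0,"x": -0.03,"y": 0.05,"z": 0,"ax": 0,"ay": 0,"az": 0},
    {"hand": 0,"x": -0.06,"y": 0.1,"z": 0,"ax": 0,"ay": 0,"az": 0},
    {"hand": 0,"x": -0.08,"y": 0.14,"z": 0,"ax": 0,"ay": 0,"az": 0},
    {"hand": 0,"x": -0.08,"y": 0.14,"z": 0,"ax": 0,"ay": 0,"az": 0},
    {"hand": 0,"x": -0.08,"y": 0.14,"z": 0,"ax": 0,"ay": 0,"az": 0}
  ]
}}

```text
t: 14.8
tool_pos: [0.3231, -0.4594, 0.377]
orientation: [-3.14, 0.061, 0.0]
force: [0.6, 0.3, -0.2]
opening: 0.0004
gripper_force: 0.0
```

```bash
python3 - <<'E'
from h import *
im,d=read_camera("scene");cv2.imwrite("pics/s3c.png",cv2.resize(im[175:325,210:335],None,fx=4,fy=4,interpolation=2))
print(read_state()['tool_pos'],read_state()['force'])
E
```

```text
[ 0.3234667  -0.45904913  0.37704041] [ 0.144685   -0.31858963 -0.15677193]
```

View pics/s3c.png

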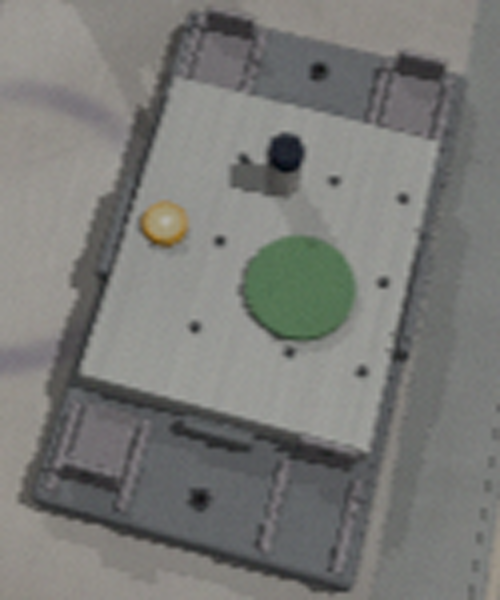

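The far right tab lies flush on the plate edge at about (320,450). The other three shims, the vial and the dish haven't moved.

```bash
python3 -c "
from plant import robot;print(robot.close_job())"
```

```text
the job is handed in; nothing more can be done
None
```

The far right corner was the loose one: its shim is pushed home, the corner held firm under 17 N, the hand is clear, and the job is handed in (no verdict was returned).

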